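Fit the bayonet die cap on the clay extruder and hold it home

ROBOT

A 6-joint arm with a two-finger parallel gripper is mounted at the origin on the work surface. World frame = base frame: x ahead of the robot, y to its left, z up, the work surface at z = 0. Lengths are in m, angles in rad, forces in N, time in s.
With the tool pointing down it reaches from about 0.375 to 0.9 m from the base axis. Payload 3.1 kg.
Tool frame: the origin (TCP) lies between the finger pads; the fingertips stand manip.finger_overhang ahead of it and the grasp point (between the pads) lies 5 mm behind it (manip.finger_overhang is the distance from the TCP to the fingertips, in m); z points along the fingers, y is the line along which they close (so a half turn about z gives the same grasp; the last joint's range is limited). The gripper opens to 85 mm and grips with 20 to 120 N. Pads are 22 mm wide; open, the fingers measure 114 mm over their backs; the gripper's body (76 mm by 85 mm) begins 54 mm behind the grasp point. The pads swing forward as they close: fully open they stand 13 mm farther back than shut.
Start: joints at [-1.496, 0.527, 1.433, -0, 1.181, -0.178], TCP at [0.157, -0.605, 0.245] pointing down, gripper open.
Joint ranges: [-3.08, 3.08], [-0.75, 2.2], [0.22, 2.44], [-1.43, 4.57], [0, 2.65], [-2.85, 2.85]. Speed limits (rad/s): [2.79, 2.79, 3.14, 3.14, 3.14, 3.14].

INTERFACE

Orientations are given as a unit quaternion [x, y, z, w].
In Python, from station import manip gives the robot as it stands.
- The arm moves only by the tool drive_tool, never from a script. Its argument "plan" is a list of rows, each a list of 7 numbers: the shift along the tool's x, y, z in m, then the turn, a rotation vector about the tool's x, y, z in degrees, then the opening, from -1 (shut) to 1 (fully open). In form: [[x, y, z, wx, wy, wz, gripper], ...]. A call has 1 to 10 rows; each row shifts and turns the commanded pose from where the row before left it, along the tool's axes as they then stand; what a row does not reach is not made up. A row lasts 1/10 s, in which the tool goes at most 50 mm and 8.59 degrees, less where a joint would pass 70% of its speed; a pose out of reach is approached as far as the arm can. A call is refused whole if a number of a shift passes 0.05 or a number of a turn 8.59, either way. A call with a gripper value outside its range is refused whole. The fingers move at their own pace and stop on an object; "newtons" is the grip in N (left out, the last holds). Time passes only in rows, so rows that do not move let the fingers close. It gives the time, the measured TCP pose, the force, the opening and the grip force at its end, in the units of the state.
- manip.sense(): the state, without advancing time (a new reading comes with each control period).
- manip.snapshot(name): name is "side" or "top"; returns a dict with "image" (384x512x3 uint8, red, green, blue), "z_map" (384x512 float32, m along the optical axis (not along the pixel's ray), 0 where there is no reading), "fov_y" (degrees; the focal length in pixels is half the picture's height over the tangent of half this angle, whatever the lens; pixels are square), "cx", "cy" (the principal point, pixels), "k1" (the pictures are not rectified: a ray, as slopes to the right and down, at radius r is drawn at 1 + k1 r^2 times it, then the intrinsics apply), "extrinsics" (4x4, takes a point from camera to world coordinates). Camera axes: x right, y up, looking along -z (the intrinsics and any distortion apply to the point x, -y, -z); pixel columns grow to the right and rows downward; lengths in m; the calibration is good to about 2 mm. A picture is of the moment at which its call begins.
- manip.sign_off(): hands the job in; it is judged then, once.
The state is a dict: "t": time; "q": joint angles; "qd": joint speeds; "tau": joint torques, N m; "tcp_pos": TCP position; "tool_rot": TCP orientation; "force": force on the tool from outside, world axes, zero at the start; "ft_torque": the same for the moment, N m; "finger_gap": opening from 0.0 (shut) to 1.0 (fully open); "gripper_force": force on a finger pad.
Only numpy, scipy, OpenCV 4.12 (cv2) and the standard library are available. Lean on these libraries where they do the work, as an engineer would, in place of code of your own. Each camera call takes 0.05 s, during which the arm holds its last target. There are 200 camera calls.

TASK

Get the clay extruder ready: pick up the brass knurled die cap from the board, set it level over the nose of the steel extruder barrel and, pressing it down lightly without forcing it, turn it until the keyways hidden inside drop over the barrel's pins. Then push the cap fully home onto the barrel's shoulder against the spring seal and finish while still holding it there with the fingers, so that someone else can close the latches; leave the tools and the clay work lying around undisturbed.

Things in the scene. Friction and masses are not known exactly. Their poses are not given: they have to be found in the camera images.
- cap: Die cap: round brass collar, 60 mm outside diameter, 34 mm tall, 0.26 to 0.42 kg, knurled; it stands on the board, open end down. Origin: centre of its underside (the open rim); z up along its axis. Its top is closed by a steel die plate with a small dark hole.
- cap_grip (a point): Point on the cap's axis 23 mm above its underside: the height at which to grip it from above, across its 60 mm diameter.
- cap_ceiling (a point): Centre of the cap's inner ceiling, 24 mm above its rim. Below it the bore is 43 mm wide (54 mm in the keyways). Three straight keyways, 11 mm wide, 120 degrees apart, run from the rim to the ceiling. They cannot be seen from outside, and their direction about the axis is not told: it must be found by turning.
- stand: Fixed loading stand: wooden foot 120 x 120 x 18 mm with a grey socket holding the steel extruder barrel upright, nose up, on the stand's z axis. Origin: centre of the foot's underside. The barrel's tube is 41 mm wide and does not turn under less than 3 N m. Two open latches hang on it below the shoulder, within 35 mm of the axis. Never press the cap on it with more than 100 N.
- seat (a point): Point on the barrel's axis at the upper face of its aluminium shoulder ring (56 mm wide), 150 mm above the stand's underside: the cap's origin is here when it is fully home.
- pin_level (a point): Point on the barrel's axis at the height of the tops of its three pins, 11 mm above the shoulder. The pins are 6 mm thick, 120 degrees apart and reach 25.5 mm from the axis; which way they point differs from run to run and is not given by this pose. A cap not in line with them rests on them here; turned under light pressure either way it drops within 120 degrees, over a range of about 10 degrees.
- nose (a point): Centre of the barrel's mouth, the top of its nose, 24 mm above the shoulder. The nose is 41 mm wide and tapers to 35 mm over its last 5 mm.
- seal (a joint): Spring-loaded black rubber seal in the barrel's mouth, 30 mm wide: 0 when free (its face 30 mm above the shoulder), growing as it is pressed down, in m. The cap's ceiling meets it when the rim is 6 mm above the shoulder; it pushes back with 6 N there and 12 N with the cap home (seal 0.006), so a cap let go rises off the shoulder again.
- tool_cup: Bystander: black plastic cup with modelling tools, 76 mm wide, 180 mm tall with the tools; loose. Origin: centre of its underside.
- clay_knife: Bystander: clay knife with a wooden handle lying flat, 170 mm long along its x axis, 14 mm thick; loose. Origin: near its middle, on the underside.
- spare_die: Bystander: loose aluminium die ring lying flat, 52 mm in diameter, 6 mm thick. Origin: centre of its underside.
- clay_box: Bystander: grey leather-hard clay box, 120 x 85 x 50 mm, loose on a banding wheel (fixed turntable 200 mm in diameter, 62 mm tall). Origin: centre of its underside.

How it is judged:
On the way, in this order (a step that is already met when the one before it is completed fails the run):
1. the cap is lifted off the board in the fingers (height (world z) of cap above 0.04 m and contact force between the fingers and cap above 2 N), for 0.2 s.
2. the cap has dropped over the pins on the barrel (horizontal distance between cap and seat below 0.004 m and z of cap in the frame of seat below 0.0085 m and angle between cap's own z axis and vertical below 0.12 rad), for 0.2 s.
At the end, for the whole second after the job is handed in: Cap over the pins, within 3 mm of the barrel's axis, level within 0.06 rad, rim under 2 mm above the shoulder, seal pressed in over 4 mm, at rest and still held there by the fingers (over 4 N on it); cup, knife, die ring and clay box within 20 mm of their start (horizontal distance between cap and seat below 0.003 m and z of cap in the frame of seat between -0.003 and 0.002 m and angle between cap's own z axis and vertical below 0.06 rad and value of joint seal above 0.004 m and contact force between the fingers and cap above 4 N and linear speed of cap below 0.01 m/s and distance of each of tool_cup, clay_knife, spare_die, clay_box from where it was at the start of the episode below 0.02 m); the arm keeps its last pose, push and grip.
It fails at once if the cap is forced on the barrel or stand with more than 100 N (contact force between cap and stand above 100 N).
It fails at once if a tool or the clay work is knocked away or over (distance of any of tool_cup, clay_knife, spare_die, clay_box from where it was at the start of the episode above 0.03 m or angle between tool_cup's own z axis and vertical above 0.4 rad).
It also fails if it takes over 64 s, if anything falls off the work surface, if the arm or the gripper's body presses on something with over 40 N, if the wrist force passes 120 N, or if a joint passes its speed limit or range.

## Working session

There is one attempt and no reset: what is moved stays moved. The work goes in short steps, Python scripts to look and compute and a tool call to move; the robot and the scene stay as the last step left them, time stands still between calls to the robot, and variables do not carry over. Pictures are saved under pics/ and viewed, at most 10 in all, crops included, and the job is handed in when it is done.

Besides the shell and the picture viewer there is one more tool, called after "Request:" as a command line: name --pt "numbers of a row" for each row, then --argument value for the rest. drive_tool: Moves the arm, as the interface text tells. Its arguments: {"type":"object","properties":{"plan":{"type":"array"},"newtons":{"type":"number"}},"required":["plan"]}

```bash
mkdir -p pics; cat > h.py <<'E'
import numpy as np, cv2
from station import manip
def snap(n):
    s=manip.snapshot(n); return s
def world(s):
    im=s['image'];h,w=im.shape[:2];f=h/2/np.tan(np.radians(s['fov_y'])/2)
    K=np.array([[f,0,s['cx']],[0,f,s['cy']],[0,0,1.]])
    v,u=np.mgrid[:h,:w]
    p=cv2.undistortPoints(np.stack([u,v],-1).reshape(-1,1,2).astype(float),K,np.array([s['k1'],0,0,0,0.])).reshape(h,w,2)
    z=s['z_map']
    c=np.stack([p[...,0]*z,-p[...,1]*z,-z,np.ones_like(z)],-1)
    W=(c@np.array(s['extrinsics']).T)[...,:3]; W[z==0]=np.nan
    return W
E
python3 - <<'E'
from h import *
ims=[]
for n in ('top','side'):
    s=snap(n); np.save(n+'_W.npy',world(s)); np.save(n+'_im.npy',s['image'])
    cv2.imwrite(f'pics/{n}0.png',cv2.cvtColor(s['image'],cv2.COLOR_RGB2BGR)); print(n,s['extrinsics'],s['fov_y'],s['k1'])
print(manip.sense(), manip.finger_overhang)
E
```

```text
top [[ 6.44148267e-04  9.97280522e-01 -7.36963076e-02  5.06966192e-01]
 [-9.99674016e-01  2.52317254e-03  2.54065992e-02  1.14630456e-01]
 [ 2.55234550e-02  7.36559182e-02  9.96957050e-01  1.13442683e+00]
 [ 0.00000000e+00  0.00000000e+00  0.00000000e+00  1.00000000e+00]] 44.94842297393011 -0.020314131931782012
side [[-0.99393222  0.07189083 -0.08324938  0.50446557]
 [-0.10834916 -0.77031595  0.62838985  0.75432193]
 [-0.01895286  0.63359691  0.77343115  0.92758504]
 [ 0.          0.          0.          1.        ]] 50.66006571885579 -0.04619071370180537
{'t': 0.1, 'q': array([-1.49551632e+00,  5.28439360e-01,  1.43380556e+00, -5.07513207e-05,
        1.18139315e+00, -1.78495155e-01]), 'qd': array([-1.12457973e-03, -1.15645674e-03, -2.86411694e-03,  6.22843131e-04,
       -4.69419171e-04,  8.70205790e-06]), 'tau': array([-4.80969102e-04, -4.43305135e+01, -1.78586483e+01, -1.74111951e-04,
        3.84503874e-03,  9.33931716e-06]), 'tcp_pos': array([ 0.15688239, -0.60433434,  0.24438081]), 'tool_rot': array([ 9.91958825e-01,  1.26556878e-01,  2.93211197e-05, -1.02255479e-03]), 'force': array([ 0.64916793, -0.26511895, -0.66194808]), 'ft_torque': array([-0.01900674,  0.00589739,  0.01522586]), 'gripper_force': 0.0, 'finger_gap': 0.9994876370661352} 0.014
```

View pics/top0.png

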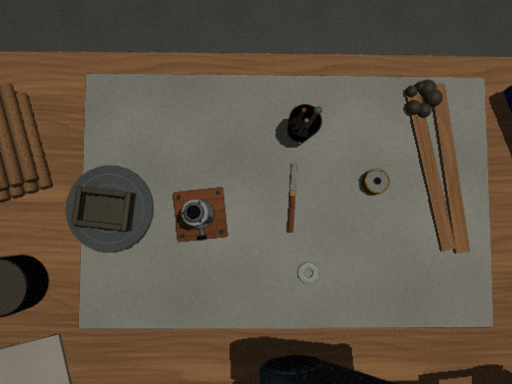

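View pics/side0.png

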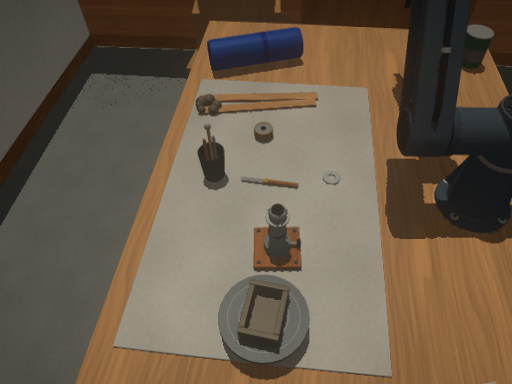

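The top view shows the cap at (376,181), barrel nose at (196,212), cup (304,123), knife (292,198), die ring (308,272) and box (104,209). The side view shows the cap at (263,131) and barrel mouth at (278,212).

```bash
python3 - <<'E'
from h import *
def fit(P,R=None):
    from scipy.optimize import least_squares
    h=cv2.convexHull(P.astype(np.float32)).reshape(-1,2)
    c=(h.max(0)+h.min(0))/2
    r=least_squares(lambda x:np.hypot(*(h-x[:2]).T)-x[2],[*c,.03],loss='soft_l1',f_scale=.001)
    return r.x.round(4),len(P)
for n,(cu,cv),(bu,bv) in (('top',(376,181),(198,212)),('side',(263,131),(278,215))):
    W=np.load(n+'_W.npy')
    def sub(u,v,r): return W[v-r:v+r,u-r:u+r].reshape(-1,3)
    def show(name,P,lo,hi):
        m=(P[:,2]>lo)&(P[:,2]<hi); Q=P[m]
        if len(Q)>5: print(n,name,fit(Q[:,:2]),'z',np.median(Q[:,2]).round(4),(Q[:,:2].max(0)+Q[:,:2].min(0))/2,np.ptp(Q[:,:2],axis=0))
    C=sub(cu,cv,25);S=sub(bu,bv,45)
    show('captop',C,.028,.042); show('all cap',C,.012,.05)
    show('nose',S,.160,.19); show('shoulder',S,.140,.157); show('foot',S,.012,.024)
    print('board',np.nanmedian(C[:,2]), 'maxz stand',np.nanmax(S[:,2]))
W=np.load('top_W.npy')
for k,(u,v) in dict(cup=(304,123),die=(308,272),knife=(292,198),box=(104,209),knifetip=(294,165),knifeend=(290,231)).items(): print(k,W[v,u].round(3))
E
```

```text
top captop (array([ 0.621 , -0.2103,  0.0303]), 402) z 0.0398 [ 0.62048055 -0.21000831] [0.05797289 0.05945908]
top all cap (array([ 0.6275, -0.2244,  0.0691]), 613) z 0.04 [ 0.62579114 -0.2162468 ] [0.11796906 0.1199426 ]
top nose (array([0.5396, 0.2128, 0.0237]), 337) z 0.1824 [0.54039374 0.21304402] [0.04392588 0.04994515]
top shoulder (array([0.5411, 0.2118, 0.0271]), 106) z 0.1558 [0.53956984 0.21159246] [0.05059872 0.05457995]
top foot (array([0.5407, 0.2163, 0.1218]), 539) z 0.0227 [0.54736976 0.21782189] [0.21231651 0.21526707]
board 0.008662726185483693 maxz stand 0.19238598594162648
side captop (array([ 0.6234, -0.2098,  0.0308]), 132) z 0.0394 [ 0.62416085 -0.21175657] [0.06005824 0.06488585]
side all cap (array([ 0.6223, -0.2421,  0.1274]), 634) z 0.0196 [ 0.6338751 -0.233622 ] [0.18346488 0.24544283]
side nose (array([0.5422, 0.2169, 0.0242]), 289) z 0.1812 [0.54216082 0.21852826] [0.04789902 0.04237288]
side shoulder (array([0.5431, 0.2128, 0.0268]), 52) z 0.1562 [0.54383269 0.21939155] [0.05257138 0.03984183]
side foot (array([0.5423, 0.0796, 0.1687]), 495) z 0.0155 [0.56058892 0.09437908] [0.26740422 0.31403891]
board 0.009562094144522304 maxz stand 0.19213148918819078
cup [ 0.733 -0.022  0.158]
die [ 0.402 -0.049  0.009]
knife [ 0.581 -0.011  0.019]
box [0.551 0.423 0.079]
knifetip [ 0.661 -0.016  0.017]
knifeend [ 0.501 -0.005  0.021]
```

Request:
drive_tool --pt "0.0366 -0.0177 0.005 0 0 0 1" --pt "0.0366 -0.0177 0.005 0 0 0 1" --pt "0.0366 -0.0177 0.005 0 0 0 1" --pt "0.0366 -0.0177 0.005 0 0 0 1" --pt "0.0366 -0.0177 0.005 0 0 0 1" --pt "0.0366 -0.0177 0.005 0 0 0 1" --pt "0.0366 -0.0177 0.005 0 0 0 1" --pt "0.0366 -0.0177 0.005 0 0 0 1" --pt "0.0366 -0.0177 0.005 0 0 0 1" --pt "0.0366 -0.0177 0.005 0 0 0 1" --newtons 20

```text
t: 1.1
tcp_pos: [0.4677, -0.3403, 0.1948]
tool_rot: [0.992, 0.127, -0.0, -0.0]
force: [0.2, 0.7, -0.1]
finger_gap: 1.001
gripper_force: 0.0
```

Request:
drive_tool --pt "0.0366 -0.0177 0.005 0 0 0 1" --pt "0.0366 -0.0177 0.005 0 0 0 1" --pt "0.0366 -0.0177 0.005 0 0 0 1" --pt "0.0366 -0.0177 0.005 0 0 0 1" --pt "0.0366 -0.0177 0.005 0 0 0 1" --pt "0 0 0.03 0 0 0 1" --pt "0 0 0.03 0 0 0 1" --pt "0 0 0.03 0 0 0 1" --pt "0 0 0 0 0 0 1" --pt "0 0 0 0 0 0 1"

```text
t: 2.1
tcp_pos: [0.6214, -0.21, 0.0798]
tool_rot: [0.992, 0.127, -0.001, -0.001]
force: [0.4, -0.8, 1.2]
finger_gap: 0.997
gripper_force: 0.0
```

Request:
drive_tool --pt "0 0 0.02 0 0 0 1" --pt "0 0 0.02 0 0 0 1" --pt "0 0 0.015 0 0 0 1" --pt "0 0 0 0 0 0 0.3" --pt "0 0 0 0 0 0 0.3" --pt "0 0 0 0 0 0 0.3" --pt "0 0 0 0 0 0 0.3" --pt "0 0 0 0 0 0 0.3"

```text
t: 2.9
tcp_pos: [0.6224, -0.2106, 0.0264]
tool_rot: [0.992, 0.127, 0.001, 0.001]
force: [-0.8, -0.1, 2.2]
finger_gap: 0.694
gripper_force: 22.9
```

Request:
drive_tool --pt "0 0 0 0 0 0 1" --pt "0 0 0 0 0 0 1" --pt "0 0 0 0 0 0 1" --pt "0 0 0 0 0 -8.2 1" --pt "0 0 0 0 0 -8.2 1" --pt "0 0 0 0 0 -8.2 1" --pt "0 0 0 0 0 -8.2 1" --pt "0 0 0 0 0 -8.2 1" --pt "0 0 0 0 0 -8.2 1" --pt "0 0 0 0 0 -8.2 1"

```text
t: 3.9
tcp_pos: [0.6216, -0.21, 0.0252]
tool_rot: [0.808, 0.59, -0.0, -0.0]
force: [0.2, 0.9, 0.6]
finger_gap: 0.999
gripper_force: 0.0
```

Request:
drive_tool --pt "0 0 0 0 0 -8.2 1" --pt "0 0 0 0 0 -8.2 1" --pt "0 0 0 0 0 -8.2 1" --pt "0 0 0 0 0 -8.2 1" --pt "0 0 0 0 0 0 1" --pt "0 0 0 0 0 0 0.3" --pt "0 0 0 0 0 0 0.3" --pt "0 0 0 0 0 0 0.3" --pt "0 0 0 0 0 0 0.3" --pt "0 0 0 0 0 0 0.3"

```text
t: 4.9
tcp_pos: [0.622, -0.2101, 0.0256]
tool_rot: [0.611, 0.792, 0.0, 0.0]
force: [0.8, 1.3, 1.8]
finger_gap: 0.697
gripper_force: 21.8
```

Request:
drive_tool --pt "0 0 0 0 0 0 0.3" --pt "0 0 0 0 0 0 0.3" --pt "0 0 -0.02 0 0 0 0.3" --pt "0 0 -0.03 0 0 0 0.3" --pt "0 0 -0.03 0 0 0 0.3" --pt "0 0 -0.03 0 0 0 0.3" --pt "0 0 -0.03 0 0 0 0.3" --pt "0 0 -0.03 0 0 0 0.3" --pt "0 0 -0.03 0 0 0 0.3" --pt "0 0 0 0 0 0 0.3" --newtons 70

```text
t: 5.9
tcp_pos: [0.6236, -0.2112, 0.2287]
tool_rot: [0.611, 0.792, 0.0, 0.004]
force: [1.7, -1.5, -2.9]
finger_gap: 0.681
gripper_force: 76.6
```

Request:
drive_tool --pt "0.043 0.0029 0 0 0 0 0.3" --pt "0.043 0.0029 0 0 0 0 0.3" --pt "0.043 0.0029 0 0 0 0 0.3" --pt "0.043 0.0029 0 0 0 0 0.3" --pt "0.043 0.0029 0 0 0 0 0.3" --pt "0.043 0.0029 0 0 0 0 0.3" --pt "0.043 0.0029 0 0 0 0 0.3" --pt "0.043 0.0029 0 0 0 0 0.3" --pt "0.043 0.0029 0 0 0 0 0.3" --pt "0 0 0 0 0 0 0.3"

```text
t: 6.9
tcp_pos: [0.5447, 0.1756, 0.2224]
tool_rot: [0.608, 0.794, -0.001, -0.003]
force: [0.4, -0.8, -4.1]
finger_gap: 0.681
gripper_force: 76.5
```

```bash
python3 - <<'E'
from h import *
for n in('top','side'):
    W=np.load(n+'_W.npy'); d=np.hypot(W[...,0]-.5415,W[...,1]-.2125)
    im=np.load(n+'_im.npy').astype(int); red=(im[...,0]-im[...,2]>25)
    m=(W[...,2]>.016)&(W[...,2]<.032)&(d<.1)&red
    P=W[m]; print(n,'foot',len(P),np.median(P[:,2]),cv2.minAreaRect(P[:,:2].astype(np.float32)))
    for lo,hi in((.150,.162),(.172,.188)):
        m=(W[...,2]>lo)&(W[...,2]<hi)&(d<.035); P=W[m]
        print(lo,len(P),cv2.minEnclosingCircle(P[:,:2].astype(np.float32)),P.mean(0))
print(manip.sense()['q'])
E
```

```text
top foot 1484 0.02527831938960201 ((0.5415647625923157, 0.21115809679031372), (0.11933071166276932, 0.11866208910942078), 6.080761909484863)
0.15 211 ((0.5406102538108826, 0.21173694729804993), 0.027974706143140793) [0.53909565 0.20955194 0.15703642]
0.172 239 ((0.5410140156745911, 0.2121191769838333), 0.020713694393634796) [0.54095594 0.21082377 0.1819746 ]
side foot 1157 0.026428708508642984 ((0.5424537062644958, 0.21349561214447021), (0.1192440614104271, 0.12041570991277695), 6.394242286682129)
0.15 150 ((0.5430541038513184, 0.21385341882705688), 0.02840026654303074) [0.54235406 0.22480699 0.15814312]
0.172 159 ((0.5424658060073853, 0.21342644095420837), 0.02098293974995613) [0.54252553 0.22094882 0.18135909]
[ 0.1155183   0.48660967  1.58739652  0.00279753  1.07396761 -0.14887648]
```

Request:
drive_tool --pt "0.037 0.006 0 0 0 0 0.3" --pt "0 0 0 0 0 0 0.3" --pt "0 0 0 0 0 0 0.3"

```text
t: 7.2
tcp_pos: [0.5436, 0.208, 0.2231]
tool_rot: [0.61, 0.792, -0.002, -0.001]
force: [-0.6, -0.6, -3.7]
finger_gap: 0.682
gripper_force: 76.5
```

Request:
drive_tool --pt "0.005 -0.0007 0 0 0 0 0.3" --pt "0 0 0.01 0 0 0 0.3" --pt "0 0 0.005 0 0 0 0.3" --pt "0 0 0 0 0 0 0.3" --pt "0 0 0 0 0 0 0.3" --pt "0 0 0 0 0 0 0.3"

```text
t: 7.8
tcp_pos: [0.5432, 0.2126, 0.2105]
tool_rot: [0.611, 0.792, 0.0, 0.0]
force: [0.4, 0.1, -4.1]
finger_gap: 0.682
gripper_force: 76.5
```

```bash
python3 - <<'E'
from h import *
s=manip.sense(); print(s['tcp_pos'],s['force'],s['ft_torque'])
W=None
for n in('top','side'):
    s=snap(n);W=world(s); d=np.hypot(W[...,0]-.5415,W[...,1]-.2125)
    m=(W[...,2]>.215)&(W[...,2]<.25)&(d<.036); P=W[m]; print(n,len(P))
    cv2.imwrite(f'pics/{n}1.png',cv2.cvtColor(s['image'],cv2.COLOR_RGB2BGR)[100:300,130:330] if n=='top' else cv2.cvtColor(cv2.resize(s['image'][130:290,190:370],None,fx=3,fy=3),cv2.COLOR_RGB2BGR))
print(manip.sense()['tcp_pos'],manip.sense()['tool_rot'])
E
```

```text
[0.54319689 0.21255258 0.21045126] [ 0.39240815  0.14327717 -4.12940735] [-0.02606534 -0.03731891 -0.02248894]
top 0
side 556
[0.54317788 0.21268683 0.21063007] [6.10624674e-01 7.91920052e-01 2.77445672e-04 2.48888117e-04]
```

View pics/side1.png

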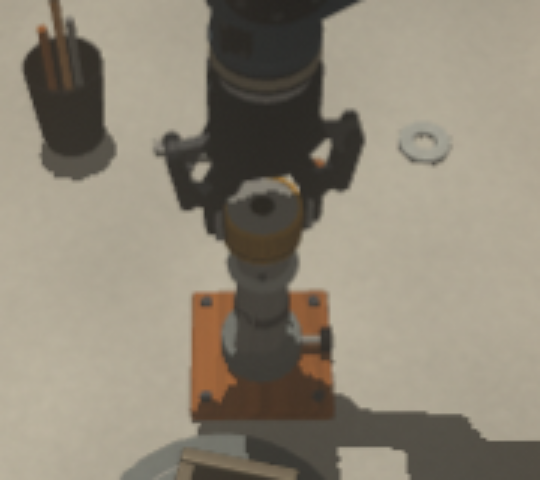

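The side crop shows the cap held level at (262,222), right above the barrel's axis (262,265). Next I descend over the nose.

Request:
drive_tool --pt "0.0004 -0.0015 0.005 0 0 0 0.3" --pt "0 0 0.003 0 0 0 0.3" --pt "0 0 0.003 0 0 0 0.3" --pt "0 0 0.002 0 0 0 0.3" --pt "0 0 0.002 0 0 0 0.3" --pt "0 0 0 0 0 0 0.3"

```text
t: 8.5
tcp_pos: [0.5412, 0.2127, 0.1949]
tool_rot: [0.611, 0.792, -0.0, -0.0]
force: [-0.4, -0.4, -2.9]
finger_gap: 0.678
gripper_force: 76.5
```

Request:
drive_tool --pt "0 0 0.002 0 0 0 0.3" --pt "0 0 0.002 0 0 0 0.3" --pt "0 0 0.001 0 0 0 0.3" --pt "0 0 0 0 0 0 0.3" --pt "0 0 0 0 0 0 0.3"

```text
t: 9.0
tcp_pos: [0.5414, 0.2128, 0.1903]
tool_rot: [0.611, 0.792, 0.0, -0.0]
force: [-0.1, -0.0, -3.5]
finger_gap: 0.681
gripper_force: 76.5
```

Request:
drive_tool --pt "0 0 0.002 0 0 0 0.3" --pt "0 0 0.001 0 0 0 0.3" --pt "0 0 0.001 0 0 0 0.3" --pt "0 0 0 0 0 0 0.3" --pt "0 0 0 0 0 0 0.3"

```text
t: 9.5
tcp_pos: [0.5414, 0.2128, 0.1863]
tool_rot: [0.611, 0.792, 0.0, 0.0]
force: [-0.3, 0.2, -4.5]
finger_gap: 0.684
gripper_force: 76.5
```

Request:
drive_tool --pt "0 0 0.001 0 0 0 0.3" --pt "0 0 0.001 0 0 0 0.3" --pt "0 0 0 0 0 0 0.3" --pt "0 0 0 0 0 0 0.3"

```text
t: 9.9
tcp_pos: [0.542, 0.2128, 0.1848]
tool_rot: [0.61, 0.792, 0.001, 0.001]
force: [-0.4, 0.5, 1.4]
finger_gap: 0.681
gripper_force: 77.0
```

Request:
drive_tool --pt "0 0 0.001 0 0 0 0.3" --pt "0 0 0 0 0 0 0.3" --pt "0 0 0 0 0 4 0.3" --pt "0 0 0 0 0 4 0.3" --pt "0 0 0 0 0 4 0.3" --pt "0 0 0 0 0 0 0.3"

```text
t: 10.5
tcp_pos: [0.5428, 0.2131, 0.1862]
tool_rot: [0.691, 0.723, 0.002, 0.001]
force: [-1.4, 0.2, 14.1]
finger_gap: 0.682
gripper_force: 78.0
```

Request:
drive_tool --pt "0 0 0 0 0 4 0.3" --pt "0 0 0 0 0 4 0.3" --pt "0 0 0 0 0 4 0.3" --pt "0 0 0 0 0 0 0.3"

```text
t: 10.9
tcp_pos: [0.5432, 0.2125, 0.1863]
tool_rot: [0.763, 0.647, 0.002, 0.002]
force: [-1.5, -1.3, 13.0]
finger_gap: 0.683
gripper_force: 78.0
```

```bash
python3 -c "
from h import *
s=manip.sense();print(s['q'].round(3),s['tcp_pos'],s['force'],s['ft_torque'])"
```

```text
[ 1.820e-01  5.440e-01  1.601e+00 -1.000e-03  9.920e-01  3.460e-01] [0.54317729 0.21247736 0.18628812] [-1.47285904 -1.29040013 12.98748787] [-0.31511105  0.25547895 -0.14191342]
```

Request:
drive_tool --pt "0 0 0 0 0 4 0.3" --pt "0 0 0 0 0 4 0.3" --pt "0 0 0 0 0 4 0.3" --pt "0 0 0 0 0 4 0.3" --pt "0 0 0 0 0 0 0.3"

```text
t: 11.4
tcp_pos: [0.543, 0.2127, 0.1863]
tool_rot: [0.845, 0.534, 0.002, 0.001]
force: [-0.8, -2.6, 13.3]
finger_gap: 0.683
gripper_force: 77.9
```

Request:
drive_tool --pt "0 0 0 0 0 4 0.3" --pt "0 0 0 0 0 4 0.3" --pt "0 0 0 0 0 4 0.3" --pt "0 0 0 0 0 4 0.3" --pt "0 0 0 0 0 0 0.3"

```text
t: 11.9
tcp_pos: [0.5431, 0.2127, 0.1863]
tool_rot: [0.911, 0.412, 0.002, 0.001]
force: [-1.0, -2.1, 13.5]
finger_gap: 0.684
gripper_force: 77.9
```

Request:
drive_tool --pt "0 0 0 0 0 4 0.3" --pt "0 0 0 0 0 4 0.3" --pt "0 0 0 0 0 4 0.3" --pt "0 0 0 0 0 4 0.3" --pt "0 0 0 0 0 0 0.3"

```text
t: 12.4
tcp_pos: [0.5432, 0.2126, 0.1863]
tool_rot: [0.96, 0.281, 0.003, 0.001]
force: [-0.6, -1.9, 13.0]
finger_gap: 0.679
gripper_force: 77.9
```

Request:
drive_tool --pt "0 0 0 0 0 4 0.3" --pt "0 0 0 0 0 4 0.3" --pt "0 0 0 0 0 4 0.3" --pt "0 0 0 0 0 4 0.3" --pt "0 0 0 0 0 0 0.3"

```text
t: 12.9
tcp_pos: [0.5437, 0.2127, 0.1863]
tool_rot: [0.989, 0.145, 0.003, 0.0]
force: [0.1, -1.5, 13.1]
finger_gap: 0.686
gripper_force: 77.9
```

Request:
drive_tool --pt "0 0 0 0 0 4 0.3" --pt "0 0 0 0 0 4 0.3" --pt "0 0 0 0 0 4 0.3" --pt "0 0 0 0 0 4 0.3" --pt "0 0 0 0 0 0 0.3"

```text
t: 13.4
tcp_pos: [0.5422, 0.2126, 0.1834]
tool_rot: [1.0, 0.006, 0.001, -0.0]
force: [2.6, -1.0, -1.4]
finger_gap: 0.685
gripper_force: 76.6
```

Dropped: the force fell and z went down 3 mm. Now I push gently.

Request:
drive_tool --pt "0 0 0.001 0 0 0 0.3" --pt "0 0 0.001 0 0 0 0.3" --pt "0 0 0.001 0 0 0 0.3" --pt "0 0 0 0 0 0 0.3"

```text
t: 13.8
tcp_pos: [0.5424, 0.2125, 0.1811]
tool_rot: [1.0, 0.007, 0.001, 0.0]
force: [2.1, -2.4, 4.0]
finger_gap: 0.684
gripper_force: 77.1
```

```bash
python3 -c "
from h import *
s=manip.sense();print(s['q'].round(3),s['tcp_pos'],s['force'],s['ft_torque'])"
```

```text
[ 1.820e-01  5.510e-01  1.605e+00 -1.000e-03  9.830e-01  1.740e+00] [0.54244408 0.21249447 0.18107807] [ 2.07377517 -2.42506055  3.98021425] [-0.420197   -0.43612919 -0.15298432]
```

Request:
drive_tool --pt "0 0 0.001 0 0 0 0.3" --pt "0 0 0.001 0 0 0 0.3" --pt "0 0 0.001 0 0 0 0.3" --pt "0 0 0.001 0 0 0 0.3" --pt "0 0 0 0 0 0 0.3"

```text
t: 14.3
tcp_pos: [0.5425, 0.2125, 0.1776]
tool_rot: [1.0, 0.007, 0.001, 0.0]
force: [1.4, -2.6, 7.5]
finger_gap: 0.683
gripper_force: 77.5
```

Request:
drive_tool --pt "0 0 0.001 0 0 0 0.3" --pt "0 0 0.001 0 0 0 0.3" --pt "0 0 0.001 0 0 0 0.3" --pt "0 0 0 0 0 0 0.3"

```text
t: 14.7
tcp_pos: [0.5425, 0.2125, 0.1759]
tool_rot: [1.0, 0.007, 0.002, 0.0]
force: [-0.7, -3.8, 14.4]
finger_gap: 0.685
gripper_force: 78.2
```

Request:
drive_tool --pt "0 0 0.001 0 0 0 0.3" --pt "0 0 0.0005 0 0 0 0.3" --pt "0 0 0 0 0 0 0.3" --pt "0 0 0 0 0 0 0.3"

```text
t: 15.1
tcp_pos: [0.5425, 0.2125, 0.1759]
tool_rot: [1.0, 0.007, 0.002, 0.0]
force: [-2.3, -3.4, 22.1]
finger_gap: 0.687
gripper_force: 78.9
```

```bash
python3 - <<'E'
from h import *
s=manip.sense();print(s['tcp_pos'],s['tool_rot'],s['force'],s['ft_torque'])
s=snap('side')
cv2.imwrite('pics/side2.png',cv2.cvtColor(cv2.resize(s['image'][130:290,190:370],None,fx=3,fy=3),cv2.COLOR_RGB2BGR))
W0=np.load('side_W.npy');t=snap('top');Wt0=np.load('top_W.npy');W=world(t)
for k,(u,v) in dict(cup=(304,123),die=(303,272),knife=(292,198),box=(80,209)).items(): print(k,Wt0[v,u].round(3),W[v,u].round(3))
E
```

```text
[0.54254995 0.21250673 0.17588873] [9.99974494e-01 6.82410032e-03 2.09978223e-03 1.83007025e-04] [-2.31675444 -3.39491309 22.10641722] [-0.70686905  0.44340967 -0.20773388]
cup [ 0.733 -0.022  0.158] [ 0.732 -0.022  0.159]
die [ 0.403 -0.037  0.012] [ 0.403 -0.037  0.012]
knife [ 0.581 -0.011  0.019] [ 0.58  -0.01   0.024]
box [0.549 0.467 0.106] [0.549 0.466 0.109]
```

View pics/side2.png

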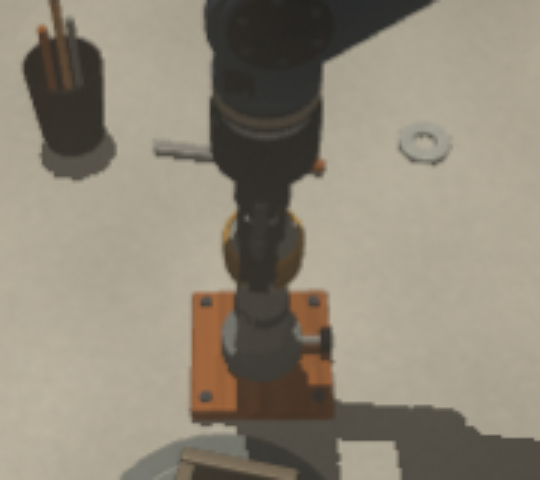

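The crop shows the cap at (262,250) covering the shoulder, and the bystanders have not moved. Pushing further raised the force by 8 N with no change in z, so the cap is hard against the shoulder.

```bash
python3 -c "
from station import manip
print(manip.sign_off())"
```

```text
the job is handed in; nothing more can be done
None
```

I handed the job in with the cap over the barrel's pins, pushed against the shoulder and still held by the fingers. The push-down reached a hard stop 10.4 mm below the pin tops (11 mm expected), and camera checks showed the cup, knife, die ring and clay box unmoved; no verdict came back.

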